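# Latch the spring tilt plate level and set the lock cylinder on it

## Robot

A 7-joint arm with a two-finger parallel gripper is mounted at the origin on the work surface. World frame = base frame: x ahead of the robot, y to its left, z up, the work surface at z = 0. Lengths are in m, angles in rad, forces in N, time in s.
With the tool pointing down it reaches from about 0.4 to 0.85 m from the base axis. Payload 4.5 kg.
Tool frame: the origin (TCP) lies midway between the tips of the shut fingers; the grasp point (between the pads) lies 19 mm behind it (env.hold_point_z is the distance from the TCP to the grasp point, in m); z points along the fingers, y is the line along which they close (so a half turn about z gives the same grasp; the last joint's range is limited). The gripper opens to 88 mm and grips with 3 to 60 N. Pads are 18 mm wide; open, the fingers measure 123 mm over their backs; the gripper's body (75 mm by 187 mm) begins 45 mm behind the grasp point.
Start: joints at [1.236, 0.689, -0.195, 1.565, 0.157, 0.902, -0.215], TCP at [0.225, -0.583, 0.217] pointing down, gripper open.
Joint ranges: [-3.01, 3.01], [-0.46, 2.08], [-1.47, 1.51], [0.13, 2.56], [-1, 4.14], [0.04, 2.09], [-2.66, 2.66]. Speed limits (rad/s): [2.57, 2.57, 3.14, 3.14, 3.14, 3.14, 3.14].

## Interface

Orientations are given as a 3x3 rotation matrix whose columns are the frame's x, y, z axes.
In Python, from rig import env, viewer, workorder gives the robot as it stands. The module is installed in compiled form; this text tells all that it offers.
- The arm moves only by the shell command python3 -m pendant 'ROWS'. ROWS is JSON, a list of rows, each an object with "claw": the gripper's target within -1 to 1 (shut at 1, half-way at 0, fully open at -1); "linear": the shift along the tool's x, y, z in cm, a list of three; "angular": the turn, a rotation vector about the tool's x, y, z in degrees, a list of three. In form: [{"claw": claw, "linear": [tx, ty, tz], "angular": [ax, ay, az]}, ...]. A call has 1 to 5 rows; each row shifts and turns the commanded pose from where the row before left it, along the tool's axes as they then stand; what a row does not reach is not made up. A row lasts 1/12 s, in which the tool goes at most 41.7 mm and 7.16 degrees, less where a joint would pass 70% of its speed; a pose out of reach is approached as far as the arm can. A call with a gripper value outside its range is refused whole. The fingers move at their own pace and stop on an object; the grip force is fixed at half the most. Time passes only in rows, so rows that do not move let the fingers close. It gives the time, the measured TCP pose, the force, the opening and the grip force at its end, in the units of the state.
- env.observe(): the state, without advancing time (a new reading comes with each control period).
- viewer.capture(name): name is "side" or "top"; returns (picture, depth): 420x560x3 uint8, red, green, blue; 420x560 float32, m along the optical axis (not along the pixel's ray), 0 where there is no reading.
- viewer.calibration(name): a dict with "fx", "fy", "cx", "cy" (pixels), "R" (3x3) and "t" (3): a world point X has camera coordinates R X + t. Camera axes: x right, y down, z forward; pixel columns grow to the right and rows downward; lengths in m; the calibration is good to about 2 mm. A picture is of the moment at which its call begins. calibration takes no time and is no camera call.
- workorder.hand_in(): hands the job in; it is judged then, once.
The state is a dict: "t": time; "q": joint angles; "joint_velocities": joint speeds; "joint_torque": joint torques, N m; "eef_pos": TCP position; "ee_rot": TCP orientation; "contact_force": force on the tool from outside, world axes, zero at the start; "ft_torque": the same for the moment, N m; "finger_gap": opening from 0.0 (shut) to 1.0 (fully open); "finger_force": force on a finger pad.
Only numpy, scipy, OpenCV 4.12 (cv2) and the standard library are available. Lean on these libraries where they do the work, as an engineer would, in place of code of your own. Each camera call takes 0.05 s, during which the arm holds its last target. There are 200 camera calls.

## Task

Get the lock-work stand ready: press its sprung tilt plate down until its catch clicks and holds it level by itself (the catch has no exact height, so go by feel), pressing firmly but not forcing it hard against the stand. Then stand the long brass lock cylinder upright on the plate, on its foot as it stands now, centred between the two steel end stops and in line from one stop to the other. Leave everything else on the counter where it is.

Things in the scene. Friction and masses are not known exactly. Their poses are not given: they have to be found in the camera images.
- stand: fixed stand: grey steel base 140 (x) x 170 (y) x 40 tall, origin centre of underside, yaw only. Aluminium plate 160 wide (y), 130 deep, 6 thick, hinged at its +x edge (axis along y at x = +65, z = 50 mm here), free -x edge tilted up 0.40 rad; level, it covers the base, top face 53 mm up. A hidden catch holds it there. Pressing the stand with over 35 N damages it.
- plate (a joint): plate angle, rad: 0 = up as found, 0.40 = level, grows as pressed. Pushing back at the pad: 3 N up, 5 N near level; a catch ramp (10-14 N) some 4 mm before home, then 6 N: not home yet; then a rubber buffer (10-20 N/mm), where the catch clicks at 10-18 N: press to 20-24 N. Catch height is worn: home is 0.37 to 0.43, not known beforehand; let go sooner, it springs up.
- press_pad (a point): top centre of the round black rubber press pad (24 mm across, 2 mm thick) on the plate's top face, mid free edge, 110 mm from the hinge axis. With the plate exactly level it is at x = -45, y = 0, z = 55 mm in the stand's frame. Axes are the plate's: z its upward normal, y along the hinge, -x to the free edge.
- plate_mid (a point): point on the plate's top face midway between the two steel end stops (blocks 30 in x, 8 in y, 15 tall, centred at y = +64 and -64 mm from this point, 120 mm apart inside), 55 mm from the hinge axis; axes as press_pad. With the plate exactly level it is at x = +10, y = 0, z = 53 mm in the stand's frame.
- cylinder: the long brass euro-profile lock cylinder, 62 mm long (its x), standing on its narrow flat foot: foot 10 mm wide (y), round barrel 17 mm across on top with axis 24.5 mm above the underside, 33 mm tall, about 0.22 kg; origin centre of its underside. Both ends alike.
- half_cylinder: bystander, not to be moved: short brass half cylinder: same section as the long one but only 40 mm long (along its x), 33 mm tall, origin centre of underside
- padlock: bystander, not to be moved: steel combination padlock lying flat, about 78 x 42 x 22 mm, shackle to its +x, origin near the centre of its underside
- remote: bystander, not to be moved: black ABS remote key shell lying flat, about 75 x 36 x 15 mm, origin centre of underside
- tin: bystander, not to be moved: blue lidded round tin, 75 mm across, 52 mm tall, origin centre of underside
- screwdriver: bystander, not to be moved: screwdriver lying along its x, 160 mm long, origin under its middle
- brush: bystander, not to be moved: bench brush lying along its x, 170 mm long, origin under its middle
Things that resemble listed ones, but are neither listed nor needed, are in the scene too. What is shaped like the stand but brown or green is not meant.

How it is judged:
By the outcome, as a careful person would: the job done as asked, in the order asked, and still so for the second after the job is handed in, with the robot touching nothing.
It also fails if it takes over 58 s, if anything falls off the work surface, if the arm or the gripper's body presses on something with over 40 N, if the wrist force passes 120 N, or if a joint passes its speed limit or range.

## Working session

There is one attempt and no reset: what is moved stays moved. The work goes in short steps, Python scripts to look and compute and a shell command to move; the robot and the scene stay as the last step left them, time stands still between calls to the robot, and variables do not carry over. Pictures are saved under pics/ and viewed, at most 11 in all, crops included, and the job is handed in when it is done.

```bash
mkdir -p pics; cat > h.py <<'E'
import numpy as np, cv2, pickle
from rig import env, viewer, workorder
def snap(n,tag):
    p,d=viewer.capture(n); np.savez(f'pics/{tag}.npz',p=p,d=d); cv2.imwrite(f'pics/{tag}.png',p[:,:,::-1]); return p,d
def load(tag):
    z=np.load(f'pics/{tag}.npz'); return z['p'],z['d']
def world(n,d):
    c=viewer.calibration(n); v,u=np.mgrid[:d.shape[0],:d.shape[1]]
    X=np.stack([(u-c['cx'])/c['fx']*d,(v-c['cy'])/c['fy']*d,d],-1)
    return (X-np.array(c['t']))@np.array(c['R'])
def crop(tag,u0,v0,u1,v1,s,out):
    p,_=load(tag); cv2.imwrite(f'pics/{out}.png',cv2.resize(p[v0:v1,u0:u1,::-1],None,fx=s,fy=s,interpolation=cv2.INTER_CUBIC))
E
python3 - <<'E'
from h import *
np.set_printoptions(precision=4,suppress=True)
for n in('top','side'):
    snap(n,n+'0'); c=viewer.calibration(n); print(n,c['fx'],c['R'],c['t'])
s=env.observe(); print(s['ee_rot'],s['eef_pos'],s['t'],env.hold_point_z)
E
```

```text
top 445.9261381632725 [[ 0.028  -0.9995 -0.0109]
 [-0.9957 -0.0269 -0.0887]
 [ 0.0883  0.0133 -0.996 ]] [0.0089 0.4999 1.3104]
side 419.52261157676327 [[-0.7915 -0.6111 -0.0031]
 [-0.4438  0.5783 -0.6845]
 [ 0.4202 -0.5404 -0.729 ]] [0.4147 0.2626 0.8712]
[[ 0.9327  0.3606 -0.0007]
 [ 0.3606 -0.9327  0.0015]
 [-0.0001 -0.0016 -1.    ]] [ 0.2251 -0.5824  0.216 ] 0.1 0.0187
```

View pics/top0.png

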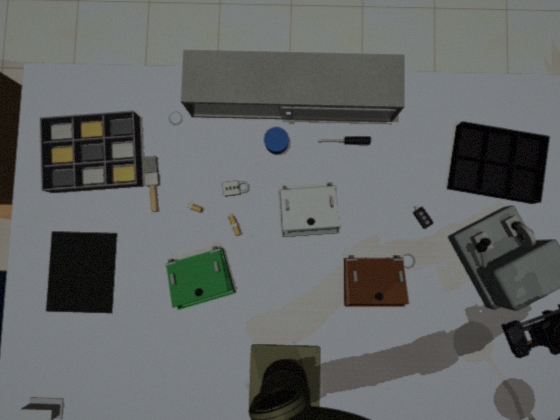

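View pics/side0.png

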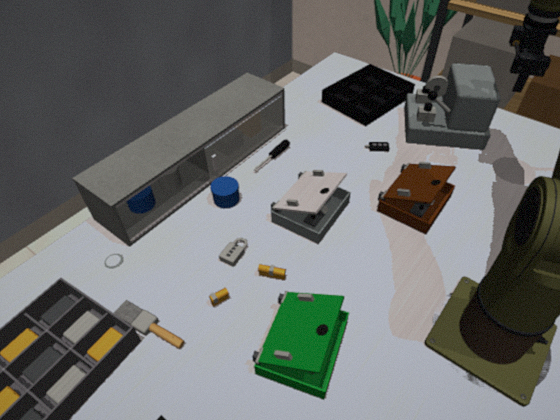

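Top view: the grey stand is at (310,210), with its pad at (311,221). The green stand (200,278) and brown stand (376,282) are decoys. Candidates for the cylinder are the long brass piece at (234,224), the short half cylinder at (195,208), and the yellow tray cells at (92,130), (62,155) and (123,174). By the description it is the piece at (234,224), and I'll check that in a close crop.

```bash
cat > m.py <<'E'
from h import *
np.set_printoptions(precision=4,suppress=True)
def cyl(n,tag,box,zlo=.008,zhi=.045):
    p,d=load(tag); W=world(n,d); u0,v0,u1,v1=box
    w=W[v0:v1,u0:u1]; c=p[v0:v1,u0:u1].astype(int)
    m=(d[v0:v1,u0:u1]>0)&(c[...,0]-c[...,2]>40)&(w[...,2]>zlo)&(w[...,2]<zhi)
    P=w[m]; r=cv2.minAreaRect((P[:,:2]*1000).astype(np.float32)); b=cv2.boxPoints(r)
    e=b[1]-b[0]; f=b[2]-b[1]; l=e if np.hypot(*e)>np.hypot(*f) else f
    print(tag,m.sum(),'c',np.array(r[0]),'size',r[1],'yaw',np.degrees(np.arctan2(l[1],l[0]))%180,'ztop',np.percentile(P[:,2],95)*1000)
E
python3 - <<'E'
from m import *
cyl('top','top0',(222,208,248,242)); cyl('side','side0',(252,258,292,285))
cyl('top','top0',(185,198,207,217))
# stand
p,d=load('top0'); W=world('top',d)
w=W[175:245,270:350]; m=(w[...,2]>.02)&(w[...,2]<.13)
print('stand',m.sum(),cv2.minAreaRect((w[m][:,:2]*1000).astype(np.float32)))
for u,v in((311,221),(284,212),(339,208),(285,187),(333,186),(310,210)): print((u,v),W[v,u])
p,d=load('side0'); W=world('side',d)
for u,v in((324,191),(292,204),(342,175),(308,209)): print('side',(u,v),W[v,u])
a=cv2.resize(load('top0')[0][180:245,180:345,::-1],None,fx=4.6,fy=4.6,interpolation=cv2.INTER_CUBIC)
b=cv2.resize(load('side0')[0][160:245,195:360,::-1],None,fx=3.4,fy=3.4,interpolation=cv2.INTER_CUBIC)
im=np.zeros((600,760,3),np.uint8); im[:a.shape[0],:a.shape[1]]=a[:, :760]; im[305:305+b.shape[0],:b.shape[1]]=b[:295]
cv2.imwrite('pics/c1.png',im)
E
```

```text
top0 77 c [450.1025 160.6201] size (59.8677978515625, 13.845837593078613) yaw 23.406685 ztop 35.6481702299768
side0 218 c [448.9729 161.4124] size (60.71261978149414, 17.320810317993164) yaw 24.993958 ztop 33.979106449116266
top0 41 c [496.8281 275.5132] size (27.545499801635742, 12.976176261901855) yaw 72.66622 ztop 36.059494049071894
stand 2493 ((501.9845275878906, -59.209259033203125), (148.37774658203125, 170.2073974609375), 5.830662250518799)
(311, 221) [ 0.4634 -0.0633  0.0936]
(284, 212) [0.4879 0.0136 0.0809]
(339, 208) [ 0.5109 -0.1519  0.0043]
(285, 187) [0.3818 0.0049 1.3496]
(333, 186) [ 0.5708 -0.1279  0.0508]
(310, 210) [ 0.4954 -0.0604  0.0828]
side (324, 191) [ 0.4621 -0.0606  0.0977]
side (292, 204) [0.5082 0.0079 0.0792]
side (342, 175) [ 0.4575 -0.1342  0.1   ]
side (308, 209) [0.4602 0.0085 0.093 ]
```

View pics/c1.png

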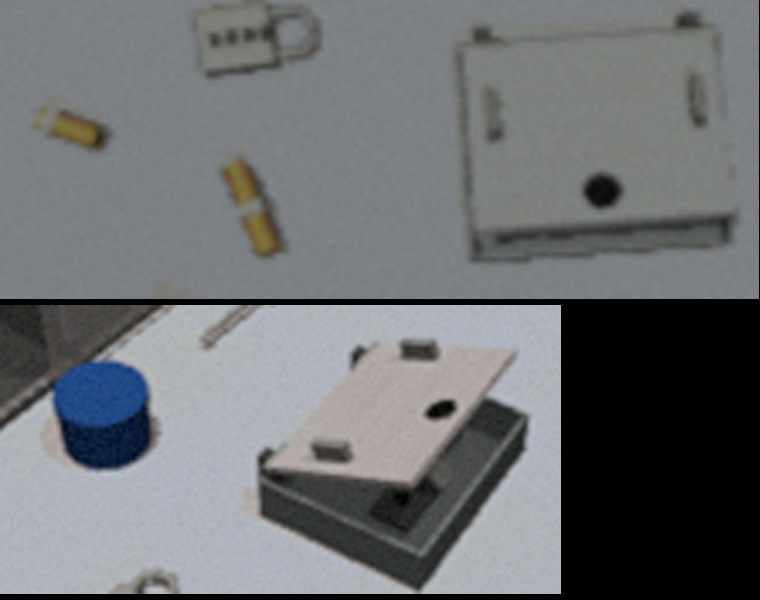

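The crop shows the long piece with its two brass halves and grey middle at crop (252,205), and the grey stand with its hinge on the far side and its pad on the near free edge. The choice is confirmed. Next I'll refine the stand pose.

```bash
cat > st.py <<'E'
from m import *
def stand(n,tag,box,seed,zlo=.058,ztop=.13):
    p,d=load(tag); W=world(n,d); u0,v0,u1,v1=box; w=W[v0:v1,u0:u1]; c=p[v0:v1,u0:u1].astype(int).max(-1)
    ok=(d[v0:v1,u0:u1]>0)
    su,sv=seed; near=np.linalg.norm(w[...,:2]-W[sv,su,:2],axis=-1)<.022
    pad=ok&near&(c<70)&(w[...,2]>zlo-.01); print(tag,'pad',pad.sum(),w[pad].mean(0))
    P=w[ok&(w[...,2]>zlo)&(w[...,2]<ztop)&(c>100)]
    for _ in range(6):
        A=np.c_[P[:,:2],np.ones(len(P))]; k,*_=np.linalg.lstsq(A,P[:,2],rcond=None); r=P[:,2]-A@k; P=P[abs(r)<.005]
    N=np.array([-k[0],-k[1],1]); N/=np.linalg.norm(N)
    print(' plane n',len(P),N,'tilt',np.arccos(N[2]),'yaw',np.degrees(np.arctan2(N[1],N[0])),'k',k)
    h=w@N-k[2]*N[2]; s=ok&(h>.008)&(h<.022)&(w[...,2]>.05)&(w[...,2]<.13); n_,L=cv2.connectedComponents(s.astype(np.uint8))
    S=[w[L==i].mean(0) for i in range(1,n_) if (L==i).sum()>8]; print(' stops',np.array(S))
    print(' box',cv2.minAreaRect((w[ok&(w[...,2]>.02)&(w[...,2]<.13)][:,:2]*1000).astype(np.float32)))
E
python3 - <<'E'
from st import *
stand('top','top0',(270,180,350,245),(311,221)); stand('side','side0',(268,160,355,245),(324,191))
E
```

```text
top0 pad 43 [ 0.463  -0.0618  0.097 ]
 plane n 1817 [0.379  0.0375 0.9246] tilt 0.3907541463776729 yaw 5.651625763433207 k [-0.4099 -0.0406  0.2823]
 stops [[ 0.5233 -0.1208  0.088 ]
 [ 0.511   0.0059  0.0882]]
 box ((501.9845275878906, -59.209259033203125), (148.37774658203125, 170.2073974609375), 5.830662250518799)
side0 pad 35 [ 0.4602 -0.0637  0.0936]
 plane n 1439 [0.3863 0.0366 0.9216] tilt 0.39851559922637053 yaw 5.416640155205523 k [-0.4192 -0.0397  0.2865]
 stops [[ 0.5208 -0.1206  0.0874]
 [ 0.5086  0.007   0.087 ]]
 box ((499.9236755371094, -58.53032684326172), (150.01422119140625, 174.95339965820312), 5.273900985717773)
```

```bash
python3 - <<'E'
from m import *
p,d=load('top0'); W=world('top',d); 
for n,(u0,v0,u1,v1) in dict(machine=(445,200,560,310),armhead=(500,300,560,360),brown=(335,245,415,310)).items():
    w=W[v0:v1,u0:u1].reshape(-1,3); w=w[(w[:,2]>.03)&(w[:,2]<.6)]; print(n,np.percentile(w,[1,50,99],axis=0))
T=np.array([.4616,-.0628,.130]); s=env.observe(); R=np.array(s['ee_rot']); print(R.T@(T-s['eef_pos'])*100, R.T@(np.array([.3,-.3,.28])-s['eef_pos'])*100)
E
```

```text
machine [[ 0.2454 -0.7013  0.0357]
 [ 0.3729 -0.6005  0.1332]
 [ 0.5165 -0.491   0.1834]]
armhead [[ 0.1653 -0.6295  0.1223]
 [ 0.2228 -0.546   0.3442]
 [ 0.269  -0.4886  0.4259]]
brown [[ 0.226  -0.3333  0.0328]
 [ 0.2993 -0.2527  0.0775]
 [ 0.3664 -0.1705  0.1054]]
[ 40.8005 -39.922    8.6623] [ 17.1726 -23.6498  -6.3617]
```

```bash
r='' ; python3 -m pendant '[{"claw":1,"linear":[1.0,-2.0,-2.0],"angular":[0,0,0]},{"claw":1,"linear":[1.8,-2.6,-2.0],"angular":[0,0,0]},{"claw":1,"linear":[1.8,-2.6,-1.5],"angular":[0,0,0]},{"claw":1,"linear":[1.8,-2.6,-0.9],"angular":[0,0,0]},{"claw":1,"linear":[1.8,-2.6,0],"angular":[0,0,0]}]'
python3 -m pendant '[{"claw":1,"linear":[1.8,-2.6,0],"angular":[0,0,0]},{"claw":1,"linear":[1.8,-2.6,0],"angular":[0,0,0]},{"claw":1,"linear":[1.8,-2.0,0],"angular":[0,0,0]},{"claw":1,"linear":[1.8,-2.0,0],"angular":[0,0,0]},{"claw":1,"linear":[1.8,-2.0,0],"angular":[0,0,0]}]'
python3 -m pendant '[{"claw":1,"linear":[2.4,-1.7,0],"angular":[0,0,0]},{"claw":1,"linear":[2.4,-1.7,0],"angular":[0,0,0]},{"claw":1,"linear":[2.4,-1.7,1],"angular":[0,0,0]},{"claw":1,"linear":[2.4,-1.7,2],"angular":[0,0,0]},{"claw":1,"linear":[2.4,-1.7,2],"angular":[0,0,0]}]'
python3 -c "
from m import *
T=np.array([.4616,-.0628,.130]); s=env.observe(); R=np.array(s['ee_rot']); print(R, s['eef_pos'],R.T@(T-s['eef_pos'])*100)"
```

```text
t: 0.52
eef_pos: [0.2579, -0.4372, 0.2824]
ee_rot: [[0.933, 0.36, 0.002], [0.36, -0.933, -0.003], [0.001, 0.003, -1.0]]
contact_force: [-0.4, 0.3, 0.4]
finger_gap: 0.647
finger_force: 0.0
t: 0.93
eef_pos: [0.3006, -0.2994, 0.2806]
ee_rot: [[0.933, 0.36, -0.0], [0.36, -0.933, 0.0], [-0.0, -0.0, -1.0]]
contact_force: [0.9, -0.8, 0.1]
finger_gap: 0.271
finger_force: 0.0
t: 1.35
eef_pos: [0.383, -0.1773, 0.2306]
ee_rot: [[0.933, 0.36, 0.002], [0.36, -0.933, -0.001], [0.002, 0.001, -1.0]]
contact_force: [-0.4, -0.9, -0.5]
finger_gap: 0.004
finger_force: 0.0
[[ 0.933   0.36    0.0019]
 [ 0.36   -0.933  -0.0008]
 [ 0.0015  0.0014 -1.    ]] [ 0.383  -0.1773  0.2306] [11.4441 -7.8666 10.0622]
```

```bash
python3 -m pendant '[{"claw":1,"linear":[2.3,-1.6,2.0],"angular":[0,0,0]},{"claw":1,"linear":[2.3,-1.6,2.0],"angular":[0,0,0]},{"claw":1,"linear":[2.3,-1.6,2.0],"angular":[0,0,0]},{"claw":1,"linear":[2.3,-1.6,2.0],"angular":[0,0,0]},{"claw":1,"linear":[2.2,-1.5,2.0],"angular":[0,0,0]}]'
python3 -m pendant '[{"claw":1,"linear":[0,0,0.8],"angular":[0,0,0]},{"claw":1,"linear":[0,0,0.8],"angular":[0,0,0]},{"claw":1,"linear":[0,0,0.8],"angular":[0,0,0]},{"claw":1,"linear":[0,0,0],"angular":[0,0,0]},{"claw":1,"linear":[0,0,0],"angular":[0,0,0]}]'
```

```text
t: 1.77
eef_pos: [0.4604, -0.062, 0.1295]
ee_rot: [[0.933, 0.361, -0.0], [0.361, -0.933, -0.0], [-0.0, -0.0, -1.0]]
contact_force: [0.2, -0.5, 0.5]
finger_gap: 0.006
finger_force: 0.0
t: 2.18
eef_pos: [0.459, -0.065, 0.1068]
ee_rot: [[0.934, 0.358, -0.001], [0.358, -0.934, -0.001], [-0.001, 0.0, -1.0]]
contact_force: [0.3, 0.3, -0.3]
finger_gap: 0.006
finger_force: 0.0
```

```bash
python3 -m pendant '[{"claw":1,"linear":[0,-0.1,0.5],"angular":[0,0,0]},{"claw":1,"linear":[0,0,0.5],"angular":[0,0,0]},{"claw":1,"linear":[-0.1,0,0.3],"angular":[0,0,0]},{"claw":1,"linear":[-0.1,0,0.3],"angular":[0,0,0]},{"claw":1,"linear":[0,0,0],"angular":[0,0,0]}]'
python3 -m pendant '[{"claw":1,"linear":[-0.1,0,0.4],"angular":[0,0,0]},{"claw":1,"linear":[-0.1,-0.1,0.4],"angular":[0,0,0]},{"claw":1,"linear":[-0.1,0,0.4],"angular":[0,0,0]},{"claw":1,"linear":[0,0,0],"angular":[0,0,0]}]'
```

```text
t: 2.6
eef_pos: [0.457, -0.0635, 0.0902]
ee_rot: [[0.933, 0.36, -0.001], [0.36, -0.933, -0.0], [-0.001, -0.0, -1.0]]
contact_force: [0.6, -0.6, -0.2]
finger_gap: 0.004
finger_force: 0.0
t: 2.93
eef_pos: [0.4539, -0.0633, 0.0781]
ee_rot: [[0.933, 0.361, -0.001], [0.361, -0.933, 0.0], [-0.001, -0.0, -1.0]]
contact_force: [1.1, 0.2, 2.3]
finger_gap: 0.005
finger_force: 1.1
```

```bash
python3 -m pendant '[{"claw":1,"linear":[-0.1,0,0.4],"angular":[0,0,0]},{"claw":1,"linear":[-0.1,0,0.4],"angular":[0,0,0]},{"claw":1,"linear":[0,0,0.3],"angular":[0,0,0]},{"claw":1,"linear":[0,0,0],"angular":[0,0,0]}]'
python3 - <<'E'
from st import *
snap('side','side1'); crop('side1',240,130,380,250,4,'c2')
E
```

```text
t: 3.27
eef_pos: [0.4517, -0.0642, 0.0671]
ee_rot: [[0.933, 0.361, -0.002], [0.361, -0.933, -0.0], [-0.002, -0.001, -1.0]]
contact_force: [-2.1, 0.2, 3.6]
finger_gap: 0.006
finger_force: 1.5
```

View pics/c2.png

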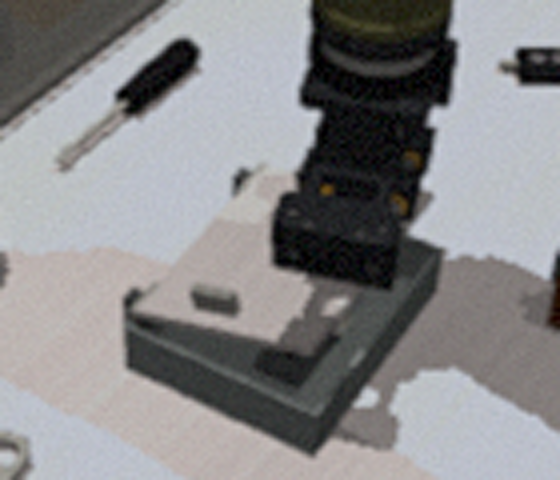

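The plate is going down under the fingers, with crop contact near (330,280) hidden behind the gripper. I'll carry on pressing by feel.

```bash
python3 -m pendant '[{"claw":1,"linear":[0,0,0.2],"angular":[0,0,0]},{"claw":1,"linear":[0,0,0.2],"angular":[0,0,0]},{"claw":1,"linear":[0,0,0],"angular":[0,0,0]}]'
for i in 1 ; do python3 -m pendant '[{"claw":1,"linear":[0,0,0.1],"angular":[0,0,0]},{"claw":1,"linear":[0,0,0],"angular":[0,0,0]}]'; done
python3 -m pendant '[{"claw":1,"linear":[0,0,0.1],"angular":[0,0,0]},{"claw":1,"linear":[0,0,0],"angular":[0,0,0]}]'
python3 -m pendant '[{"claw":1,"linear":[0,0,0.1],"angular":[0,0,0]},{"claw":1,"linear":[0,0,0],"angular":[0,0,0]}]'
```

```text
t: 3.57
eef_pos: [0.4523, -0.0645, 0.0635]
ee_rot: [[0.933, 0.36, -0.001], [0.36, -0.933, -0.0], [-0.001, 0.0, -1.0]]
contact_force: [-2.5, 0.2, 3.2]
finger_gap: 0.006
finger_force: 1.8
t: 3.73
eef_pos: [0.4523, -0.0644, 0.0626]
ee_rot: [[0.933, 0.36, -0.001], [0.36, -0.933, -0.0], [-0.001, 0.0, -1.0]]
contact_force: [-2.9, -1.0, 3.7]
finger_gap: 0.006
finger_force: 1.8
t: 3.9
eef_pos: [0.4524, -0.0644, 0.0616]
ee_rot: [[0.933, 0.36, -0.0], [0.36, -0.933, -0.0], [-0.0, 0.0, -1.0]]
contact_force: [-3.0, -0.1, 3.8]
finger_gap: 0.003
finger_force: 1.9
t: 4.07
eef_pos: [0.4524, -0.0644, 0.0606]
ee_rot: [[0.933, 0.36, -0.0], [0.36, -0.933, -0.0], [-0.0, 0.0, -1.0]]
contact_force: [-2.6, -1.8, 3.3]
finger_gap: 0.007
finger_force: 1.9
```

```bash
python3 -m pendant '[{"claw":1,"linear":[-0.1,0,0.1],"angular":[0,0,0]},{"claw":1,"linear":[0,0,0],"angular":[0,0,0]}]'|grep -E "eef|contact"
python3 -m pendant '[{"claw":1,"linear":[0,0,0.1],"angular":[0,0,0]},{"claw":1,"linear":[0,0,0],"angular":[0,0,0]}]'|grep -E "eef|contact"
python3 -m pendant '[{"claw":1,"linear":[0,0,0.1],"angular":[0,0,0]},{"claw":1,"linear":[0,0,0],"angular":[0,0,0]}]'|grep -E "eef|contact"
```

```text
eef_pos: [0.4522, -0.0644, 0.0597]
contact_force: [-1.5, -0.1, 3.4]
eef_pos: [0.4519, -0.0644, 0.0586]
contact_force: [-1.4, -0.7, 4.1]
eef_pos: [0.4517, -0.0645, 0.0576]
contact_force: [-2.9, -0.2, 4.3]
```

```bash
python3 -m pendant '[{"claw":1,"linear":[0,0,0.1],"angular":[0,0,0]},{"claw":1,"linear":[0,0,0],"angular":[0,0,0]}]'|grep -E "eef|contact"
python3 -m pendant '[{"claw":1,"linear":[0,0,0.1],"angular":[0,0,0]},{"claw":1,"linear":[0,0,0],"angular":[0,0,0]}]'|grep -E "eef|contact"
```

```text
eef_pos: [0.4514, -0.0645, 0.0566]
contact_force: [-2.7, 0.1, 4.1]
eef_pos: [0.4512, -0.0645, 0.0555]
contact_force: [-4.1, -0.1, 3.8]
```

```bash
python3 -m pendant '[{"claw":1,"linear":[0,0,0.1],"angular":[0,0,0]},{"claw":1,"linear":[0,0,0],"angular":[0,0,0]}]'|grep -E "eef|contact"
```

```text
eef_pos: [0.4514, -0.0646, 0.0546]
contact_force: [-2.5, 0.5, 4.5]
```

```bash
python3 -m pendant '[{"claw":1,"linear":[0,0,0.1],"angular":[0,0,0]},{"claw":1,"linear":[0,0,0],"angular":[0,0,0]}]'|grep -E "eef|contact"
python3 -m pendant '[{"claw":1,"linear":[0,0,0.05],"angular":[0,0,0]},{"claw":1,"linear":[0,0,0],"angular":[0,0,0]}]'|grep -E "eef|contact"
```

```text
eef_pos: [0.4515, -0.0646, 0.0536]
contact_force: [-2.5, 0.3, 2.7]
eef_pos: [0.4516, -0.0646, 0.0531]
contact_force: [-3.6, -0.6, 5.0]
```

```bash
python3 -m pendant '[{"claw":1,"linear":[0,0,0.05],"angular":[0,0,0]},{"claw":1,"linear":[0,0,0],"angular":[0,0,0]}]'|grep -E "eef|contact"
python3 -m pendant '[{"claw":1,"linear":[0,0,0.05],"angular":[0,0,0]},{"claw":1,"linear":[0,0,0],"angular":[0,0,0]}]'|grep -E "eef|contact"
```

```text
eef_pos: [0.4516, -0.0645, 0.0527]
contact_force: [-3.4, -0.7, 4.3]
eef_pos: [0.4516, -0.0646, 0.0522]
contact_force: [-2.5, 0.6, 4.9]
```

```bash
python3 - <<'E'
from m import *
snap('side','side2'); crop('side2',240,130,380,250,5,'c3')
W=world('side',load('side2')[1]); N=None
c=load('side2')[0].astype(int).max(-1)
P=W[160:250,268:330][(c[160:250,268:330]>100)]; P=P[(P[:,2]>.047)&(P[:,2]<.12)]
for _ in range(6):
    A=np.c_[P[:,:2],np.ones(len(P))]; k,*_=np.linalg.lstsq(A,P[:,2],rcond=None); P=P[abs(P[:,2]-A@k)<.004]
print(len(P),k,'tilt',np.arctan(np.hypot(*k[:2])),'z at pad',k@[.4515,-.0646,1],P.min(0),P.max(0))
E
```

```text
1078 [-0.1609 -0.0144  0.1425] tilt 0.16019607664996466 z at pad 0.07075159971851328 [ 0.4282 -0.1375  0.0497] [0.579  0.026  0.0758]
```

View pics/c3.png

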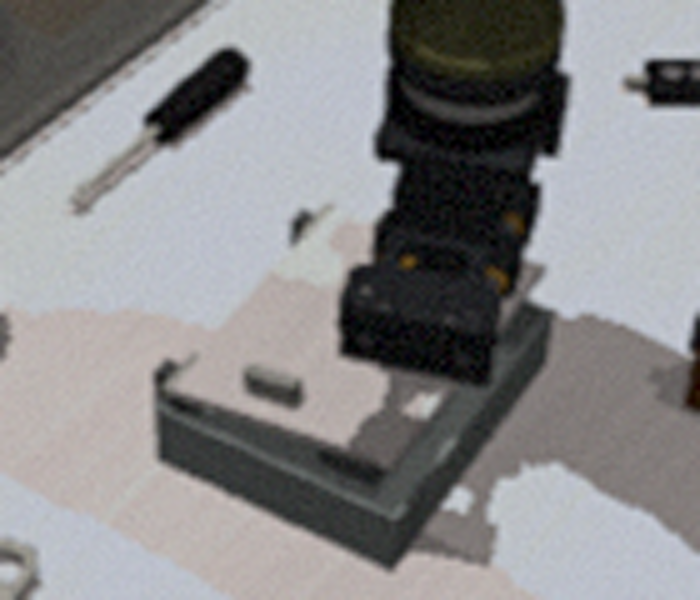

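```bash
python3 - <<'E'
from m import *
W=world('side',load('side2')[1]); 
for (x,y) in ((345,350),(350,300),(415,365),(415,340),(415,300),(485,375),(490,320),(400,180),(380,140)):
    u,v=240+x//5,130+y//5; print((x,y),W[v,u])
snap('top','top2'); p,d=load('top2'); W=world('top',d); w=W[180:250,265:355]; c=p[180:250,265:355].astype(int).max(-1)
s=env.observe(); print(s['finger_gap'],s['eef_pos'],s['contact_force'],s['ft_torque'])
E
```

```text
(345, 350) [0.4479 0.0243 0.1438]
(350, 300) [0.443  0.0295 0.1819]
(415, 365) [0.4169 0.0141 0.1452]
(415, 340) [0.4145 0.0199 0.1671]
(415, 300) [0.4208 0.0121 0.1816]
(485, 375) [0.3879 0.002  0.1472]
(490, 320) [0.3894 0.0006 0.1794]
(400, 180) [ 0.483  -0.0678  0.1623]
(380, 140) [ 0.4642 -0.0197  0.2282]
0.003626348390665997 [ 0.4516 -0.0646  0.0522] [-3.0033 -0.7892  4.6165] [-0.0379  0.7429 -0.0475]
```

The tip sits about 20 mm higher than eef_pos reads: the plate is still tilted 0.16 rad, so its pad top is near z 0.073. I'll keep pressing by feel.

```bash
python3 -m pendant '[{"claw":1,"linear":[-0.1,0,0.2],"angular":[0,0,0]},{"claw":1,"linear":[0,0,0.2],"angular":[0,0,0]},{"claw":1,"linear":[-0.1,0,0.2],"angular":[0,0,0]},{"claw":1,"linear":[0,0,0.2],"angular":[0,0,0]},{"claw":1,"linear":[0,0,0],"angular":[0,0,0]}]'|grep -E "eef|contact"
python3 -m pendant '[{"claw":1,"linear":[0,0,0.1],"angular":[0,0,0]},{"claw":1,"linear":[0,0,0],"angular":[0,0,0]}]'|grep -E "eef|contact"
python3 -m pendant '[{"claw":1,"linear":[0,0,0.1],"angular":[0,0,0]},{"claw":1,"linear":[0,0,0],"angular":[0,0,0]}]'|grep -E "eef|contact"
```

```text
eef_pos: [0.4503, -0.0648, 0.0438]
contact_force: [-2.3, 2.3, 4.0]
eef_pos: [0.4502, -0.0648, 0.0431]
contact_force: [-1.0, 2.1, 4.0]
eef_pos: [0.4501, -0.0649, 0.0421]
contact_force: [-1.5, 2.8, 4.1]
```

```bash
python3 -m pendant '[{"claw":1,"linear":[0,0,0.1],"angular":[0,0,0]},{"claw":1,"linear":[0,0,0],"angular":[0,0,0]}]'|grep -E "eef|contact"
python3 -m pendant '[{"claw":1,"linear":[0,0,0.1],"angular":[0,0,0]},{"claw":1,"linear":[0,0,0],"angular":[0,0,0]}]'|grep -E "eef|contact"
```

```text
eef_pos: [0.45, -0.065, 0.0411]
contact_force: [-1.2, 2.2, 3.9]
eef_pos: [0.4499, -0.0651, 0.0401]
contact_force: [-1.0, 2.1, 5.1]
```

```bash
python3 -m pendant '[{"claw":1,"linear":[0,0,0.1],"angular":[0,0,0]},{"claw":1,"linear":[0,0,0],"angular":[0,0,0]}]'|grep -E "eef|contact"
python3 -m pendant '[{"claw":1,"linear":[0,0,0.05],"angular":[0,0,0]},{"claw":1,"linear":[0,0,0],"angular":[0,0,0]}]'|grep -E "eef|contact"
python3 -m pendant '[{"claw":1,"linear":[0,0,0.05],"angular":[0,0,0]},{"claw":1,"linear":[0,0,0],"angular":[0,0,0]}]'|grep -E "eef|contact"
```

```text
eef_pos: [0.4499, -0.0652, 0.0391]
contact_force: [-1.8, 3.1, 4.0]
eef_pos: [0.4499, -0.0652, 0.0387]
contact_force: [-1.1, 2.3, 4.5]
eef_pos: [0.4498, -0.0653, 0.0382]
contact_force: [-1.2, 2.1, 4.4]
```

```bash
python3 -m pendant '[{"claw":1,"linear":[0,0,0.05],"angular":[0,0,0]},{"claw":1,"linear":[0,0,0],"angular":[0,0,0]}]'|grep -E "eef|contact"
python3 -m pendant '[{"claw":1,"linear":[0,0,0.05],"angular":[0,0,0]},{"claw":1,"linear":[0,0,0],"angular":[0,0,0]}]'|grep -E "eef|contact"
```

```text
eef_pos: [0.4498, -0.0653, 0.0377]
contact_force: [-1.1, 2.3, 5.2]
eef_pos: [0.4498, -0.0652, 0.0373]
contact_force: [-1.8, 3.7, 7.1]
```

```bash
for i in 1; do python3 -m pendant '[{"claw":1,"linear":[0,0,0.05],"angular":[0,0,0]},{"claw":1,"linear":[0,0,0],"angular":[0,0,0]}]'|grep -E "eef|contact"; done
python3 -m pendant '[{"claw":1,"linear":[0,0,0.05],"angular":[0,0,0]},{"claw":1,"linear":[0,0,0],"angular":[0,0,0]}]'|grep -E "eef|contact"
```

```text
eef_pos: [0.4497, -0.0653, 0.037]
contact_force: [-1.8, 3.6, 10.0]
eef_pos: [0.4497, -0.0653, 0.0365]
contact_force: [-2.4, 2.9, 6.7]
```

```bash
python3 -m pendant '[{"claw":1,"linear":[0,0,0.05],"angular":[0,0,0]},{"claw":1,"linear":[0,0,0],"angular":[0,0,0]}]'|grep -E "eef|contact"
python3 -m pendant '[{"claw":1,"linear":[0,0,0.05],"angular":[0,0,0]},{"claw":1,"linear":[0,0,0],"angular":[0,0,0]}]'|grep -E "eef|contact"
```

```text
eef_pos: [0.4497, -0.0653, 0.0361]
contact_force: [-2.8, 3.4, 11.1]
eef_pos: [0.4497, -0.0652, 0.0357]
contact_force: [-2.0, 4.0, 10.9]
```

```bash
python3 -m pendant '[{"claw":1,"linear":[0,0,0.05],"angular":[0,0,0]},{"claw":1,"linear":[0,0,0],"angular":[0,0,0]}]'|grep -E "eef|contact"
```

```text
eef_pos: [0.4497, -0.0653, 0.0351]
contact_force: [-1.8, 2.1, 5.1]
```

```bash
python3 -m pendant '[{"claw":1,"linear":[0,0,0.05],"angular":[0,0,0]},{"claw":1,"linear":[0,0,0],"angular":[0,0,0]}]'|grep -E "eef|contact"
```

```text
eef_pos: [0.4496, -0.0653, 0.0343]
contact_force: [-1.8, 2.8, 6.4]
```

```bash
python3 -m pendant '[{"claw":1,"linear":[0,0,0.04],"angular":[0,0,0]},{"claw":1,"linear":[0,0,0],"angular":[0,0,0]}]'|grep -E "eef|contact"
```

```text
eef_pos: [0.4496, -0.0653, 0.0339]
contact_force: [-0.7, 2.4, 5.6]
```

Past the ramp and down to about 6 N. The buffer comes next.

```bash
python3 -m pendant '[{"claw":1,"linear":[0,0,0.05],"angular":[0,0,0]},{"claw":1,"linear":[0,0,0],"angular":[0,0,0]}]'|grep -E "eef|contact"
```

```text
eef_pos: [0.4495, -0.0653, 0.0334]
contact_force: [-1.4, 4.0, 6.7]
```

```bash
python3 -m pendant '[{"claw":1,"linear":[0,0,0.04],"angular":[0,0,0]},{"claw":1,"linear":[0,0,0],"angular":[0,0,0]}]'|grep -E "eef|contact"
```

```text
eef_pos: [0.4495, -0.0653, 0.033]
contact_force: [-1.4, 2.7, 7.6]
```

```bash
python3 -m pendant '[{"claw":1,"linear":[0,0,0.04],"angular":[0,0,0]},{"claw":1,"linear":[0,0,0],"angular":[0,0,0]}]'|grep -E "eef|contact"
```

```text
eef_pos: [0.4495, -0.0653, 0.0326]
contact_force: [-1.7, 3.8, 7.4]
```

```bash
python3 -m pendant '[{"claw":1,"linear":[0,0,0.04],"angular":[0,0,0]},{"claw":1,"linear":[0,0,0],"angular":[0,0,0]}]'|grep -E "eef|contact"
```

```text
eef_pos: [0.4495, -0.0653, 0.0323]
contact_force: [-1.1, 2.8, 5.9]
```

```bash
python3 -m pendant '[{"claw":1,"linear":[0,0,0.04],"angular":[0,0,0]},{"claw":1,"linear":[0,0,0],"angular":[0,0,0]}]'|grep -E "eef|contact"
```

```text
eef_pos: [0.4495, -0.0653, 0.0318]
contact_force: [-2.5, 2.8, 6.4]
```

```bash
python3 -m pendant '[{"claw":1,"linear":[0,0,0.04],"angular":[0,0,0]},{"claw":1,"linear":[0,0,0],"angular":[0,0,0]}]'|grep -E "eef|contact"
```

```text
eef_pos: [0.4495, -0.0653, 0.0316]
contact_force: [-1.2, 3.1, 9.5]
```

```bash
python3 -m pendant '[{"claw":1,"linear":[0,0,0.04],"angular":[0,0,0]},{"claw":1,"linear":[0,0,0],"angular":[0,0,0]}]'|grep -E "eef|contact"
```

```text
eef_pos: [0.4495, -0.0653, 0.0315]
contact_force: [-3.0, 3.5, 12.4]
```

```bash
python3 -m pendant '[{"claw":1,"linear":[0,0,0.04],"angular":[0,0,0]},{"claw":1,"linear":[0,0,0],"angular":[0,0,0]}]'|grep -E "eef|contact"
```

```text
eef_pos: [0.4495, -0.0653, 0.0313]
contact_force: [-3.0, 3.7, 15.7]
```

```bash
python3 -m pendant '[{"claw":1,"linear":[0,0,0.02],"angular":[0,0,0]},{"claw":1,"linear":[0,0,0],"angular":[0,0,0]}]'|grep -E "eef|contact"
```

```text
eef_pos: [0.4495, -0.0653, 0.0312]
contact_force: [-3.0, 3.1, 17.0]
```

```bash
python3 -m pendant '[{"claw":1,"linear":[0,0,0.04],"angular":[0,0,0]},{"claw":1,"linear":[0,0,0],"angular":[0,0,0]}]'|grep -E "eef|contact"
```

```text
eef_pos: [0.4495, -0.0653, 0.0311]
contact_force: [-4.3, 3.3, 20.9]
```

```bash
python3 -m pendant '[{"claw":1,"linear":[0,0,0.02],"angular":[0,0,0]},{"claw":1,"linear":[0,0,0],"angular":[0,0,0]},{"claw":1,"linear":[0,0,0],"angular":[0,0,0]}]'|grep -E "eef|contact|^t"
```

```text
t: 10.83
eef_pos: [0.4495, -0.0653, 0.031]
contact_force: [-2.9, 3.6, 21.7]
```

```bash
python3 -m pendant '[{"claw":1,"linear":[0,0,-0.3],"angular":[0,0,0]},{"claw":1,"linear":[0,0,-0.6],"angular":[0,0,0]},{"claw":1,"linear":[0,0,-2],"angular":[0,0,0]},{"claw":1,"linear":[0,0,-4],"angular":[0,0,0]},{"claw":1,"linear":[0,0,-4],"angular":[0,0,0]}]'|grep -E "eef|contact|^t"
python3 -m pendant '[{"claw":1,"linear":[-0.5,-4,-2],"angular":[0,0,-1.5]},{"claw":1,"linear":[-0.5,-4,0],"angular":[0,0,-1.5]},{"claw":1,"linear":[-0.5,-4,0],"angular":[0,0,0]},{"claw":1,"linear":[0,0,0],"angular":[0,0,0]}]'|grep -E "eef|contact|^t"
python3 - <<'E'
from st import *
snap('side','side3'); s=env.observe(); print(s['eef_pos'])
p,d=load('side3'); im=p[110:260,200:400,::-1].copy()
cv2.imwrite('pics/c4.png',cv2.resize(im,None,fx=4,fy=4,interpolation=cv2.INTER_CUBIC))
c=viewer.calibration('side'); X=np.array(c['R'])@s['eef_pos']+c['t']; print('eef px',X[:2]/X[2]*[c['fx'],c['fy']]+[c['cx'],c['cy']])
stand('side','side3',(268,150,355,245),(322,206),.048,.07)
E
```

```text
t: 11.25
eef_pos: [0.449, -0.0661, 0.1392]
contact_force: [1.6, 0.1, -0.2]
t: 11.58
eef_pos: [0.3879, 0.0432, 0.1578]
contact_force: [0.2, -0.8, 0.2]
[0.3898 0.0402 0.1577]
eef px [326.8856 211.4479]
side3 pad 473 [0.3524 0.1219 0.275 ]
 plane n 1178 [-0.0108 -0.0016  0.9999] tilt 0.010885614036534976 yaw -171.54967061717284 k [0.0108 0.0016 0.047 ]
 stops [[0.4992 0.0057 0.0658]]
 box ((572.3407592773438, -70.14144897460938), (198.78799438476562, 333.061767578125), 81.88751220703125)
```

View pics/c4.png

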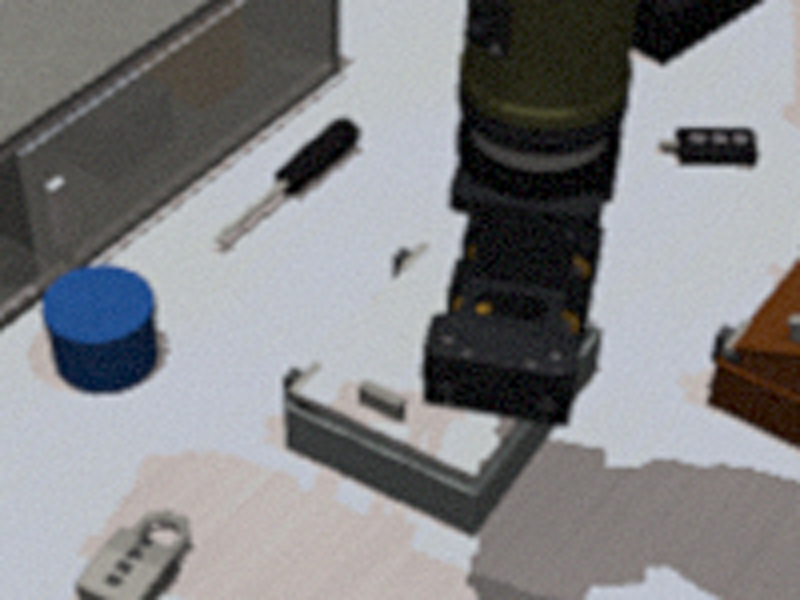

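The plate holds by itself at about level (0.01 rad past). Next I go above the cylinder with the gripper half open.

```bash
python3 -m pendant '[{"claw":0,"linear":[2.1,-1.7,0],"angular":[0,0,0]},{"claw":0,"linear":[2.1,-1.7,1],"angular":[0,0,0]},{"claw":0,"linear":[2.1,-1.7,1.5],"angular":[0,0,0]},{"claw":0,"linear":[2.1,-1.7,1.5],"angular":[0,0,0]},{"claw":0,"linear":[2.0,-1.7,1.5],"angular":[0,0,0]}]'|tail -0
python3 -m pendant '[{"claw":0,"linear":[0,0,0],"angular":[0,0,0]},{"claw":0,"linear":[0,0,0],"angular":[0,0,0]}]'
python3 - <<'E'
from m import *
snap('side','side4'); snap('top','top4')
a=load('side4')[0][190:310,200:350,::-1]; b=load('top4')[0][150:270,170:300,::-1]
im=np.hstack([cv2.resize(x,None,fx=2.8,fy=2.8,interpolation=cv2.INTER_CUBIC) for x in (a,b)]); cv2.imwrite('pics/c5.png',im); print(im.shape)
s=env.observe(); 
for n in('side','top'):
    c=viewer.calibration(n); X=np.array(c['R'])@s['eef_pos']+c['t']; print(n,'eef px',X[:2]/X[2]*[c['fx'],c['fy']]+[c['cx'],c['cy']])
E
```

```text
t: 12.22
eef_pos: [0.4523, 0.1568, 0.1012]
ee_rot: [[0.913, 0.409, -0.0], [0.409, -0.913, -0.001], [-0.001, 0.001, -1.0]]
contact_force: [-0.7, -0.1, -0.4]
finger_gap: 0.496
finger_force: 0.0
(336, 784, 3)
side eef px [271.5128 247.1782]
top eef px [233.2577 222.9351]Exception ignored on flushing sys.stdout:
BrokenPipeError: [Errno 32] Broken pipe
```

View pics/c5.png

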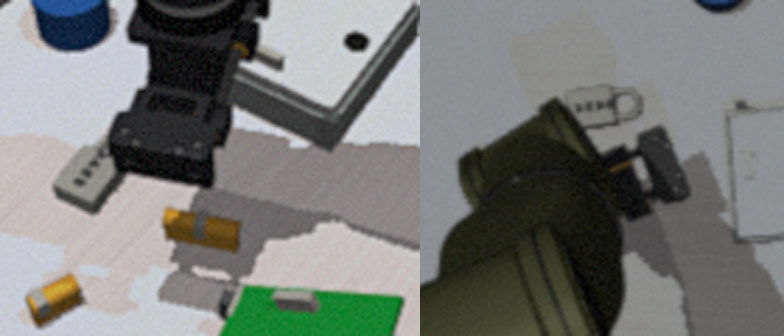

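```bash
python3 - <<'E'
from m import *
p,d=load('side4'); W=world('side',d); s=env.observe(); R=np.array(s['ee_rot']); c=p.astype(int).max(-1)
w=W[215:262,235:285]; m=(d[215:262,235:285]>0)&(c[215:262,235:285]<75)&(w[...,2]>.08)
L=(w[m]-s['eef_pos'])@R*1000; print(m.sum()); 
for q in (1,5,25,50,75,95,99): print(q,np.percentile(L,q,axis=0))
o=L[L[:,2]>-115]; print('z band', [(z,((L[:,2]>z)&(L[:,2]<=z+5)).sum(), L[(L[:,2]>z)&(L[:,2]<=z+5)][:,1].min() if ((L[:,2]>z)&(L[:,2]<=z+5)).any() else 0) for z in range(-140,-20,5)])
E
```

```text
1419
1 [ -35.3861  -94.6716 -147.4087]
5 [ -32.5187  -93.7376 -139.4414]
25 [ -22.2026  -86.6108 -128.8056]
50 [  -5.9006  -71.9842 -127.0642]
75 [  11.284   -43.6054 -110.1865]
95 [ 27.8818 -29.7789 -93.4799]
99 [ 31.7673  -1.3821 -88.6779]
z band [(-140, np.int64(51), np.float64(-42.64410231886219)), (-135, np.int64(74), np.float64(-94.40255686775423)), (-130, np.int64(642), np.float64(-95.66026166497264)), (-125, np.int64(107), np.float64(-95.51486843900909)), (-120, np.int64(49), np.float64(-94.79391561568518)), (-115, np.int64(85), np.float64(-93.66296049839104)), (-110, np.int64(129), np.float64(-92.10689913518426)), (-105, np.int64(62), np.float64(-87.80369488894858)), (-100, np.int64(66), np.float64(-87.5259062192692)), (-95, np.int64(60), np.float64(-87.71806196401573)), (-90, np.int64(26), np.float64(-87.00786061430453)), (-85, np.int64(0), 0), (-80, np.int64(0), 0), (-75, np.int64(0), 0), (-70, np.int64(1), np.float64(33.66768316539694)), (-65, np.int64(2), np.float64(19.497009460957123)), (-60, np.int64(0), 0), (-55, np.int64(0), 0), (-50, np.int64(1), np.float64(24.080421484980914)), (-45, np.int64(0), 0), (-40, np.int64(0), 0), (-35, np.int64(0), 0), (-30, np.int64(0), 0), (-25, np.int64(0), 0)]
```

```bash
python3 -m pendant '[{"claw":0,"linear":[-0.1,-0.5,1.5],"angular":[0,0,0]},{"claw":0,"linear":[0,0,2.5],"angular":[0,0,0]},{"claw":0,"linear":[0,0,2.5],"angular":[0,0,0]},{"claw":0,"linear":[0,0,2],"angular":[0,0,0]},{"claw":0,"linear":[0,0,0],"angular":[0,0,0]}]'|grep -E "eef|contact|^t"
python3 -m pendant '[{"claw":0,"linear":[0,0,0.8],"angular":[0,0,0]},{"claw":0,"linear":[0,0,0.8],"angular":[0,0,0]},{"claw":0,"linear":[0,0,0.7],"angular":[0,0,0]},{"claw":0,"linear":[0,0,0],"angular":[0,0,0]}]'|grep -E "eef|contact|^t"
```

```text
t: 12.73
eef_pos: [0.4469, 0.1587, 0.0152]
contact_force: [0.3, -0.2, 0.4]
t: 13.07
eef_pos: [0.4484, 0.1611, -0.0061]
contact_force: [0.1, 0.4, 1.2]
```

```bash
python3 -m pendant '[{"claw":0,"linear":[0,0,0.3],"angular":[0,0,0]},{"claw":0,"linear":[0,0,0.3],"angular":[0,0,0]},{"claw":0,"linear":[0,0,0.2],"angular":[0,0,0]},{"claw":0,"linear":[0,0,0],"angular":[0,0,0]}]'|grep -E "eef|contact|^t"
python3 - <<'E'
from m import *
snap('side','side5'); s=env.observe(); R=np.array(s['ee_rot']); print(s['eef_pos'])
crop('side5',210,210,330,300,6,'c6')
E
```

```text
t: 13.4
eef_pos: [0.4484, 0.1613, -0.0139]
contact_force: [-0.1, 0.0, 0.1]
[ 0.4484  0.1613 -0.0138]
```

View pics/c6.png

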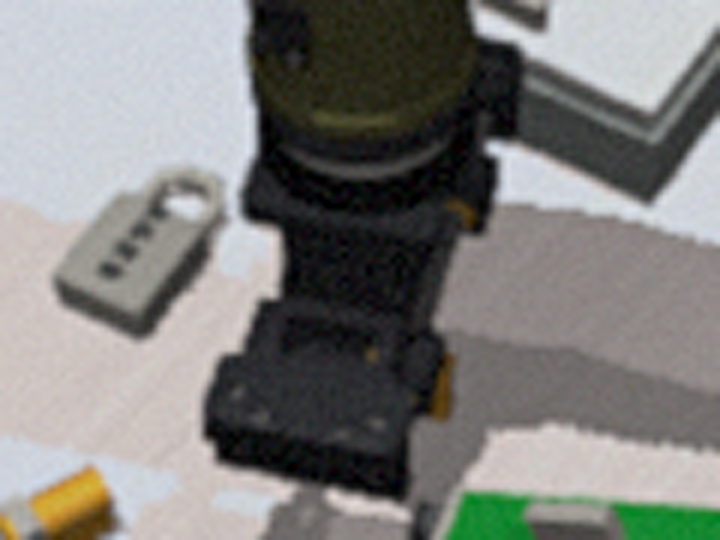

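The gripper straddles the cylinder, and its brass end shows at crop (440,385). At eef z = -0.014 there is no contact, which confirms the z offset of about 23 mm. Now I close.

```bash
python3 -m pendant '[{"claw":1,"linear":[0,0,0],"angular":[0,0,0]},{"claw":1,"linear":[0,0,0],"angular":[0,0,0]},{"claw":1,"linear":[0,0,0],"angular":[0,0,0]},{"claw":1,"linear":[0,0,0],"angular":[0,0,0]},{"claw":1,"linear":[0,0,0],"angular":[0,0,0]}]'
python3 -m pendant '[{"claw":1,"linear":[0,0,-1],"angular":[0,0,0]},{"claw":1,"linear":[0,0,-2],"angular":[0,0,0]},{"claw":1,"linear":[0,0,-2],"angular":[0,0,0]},{"claw":1,"linear":[0,0,-2],"angular":[0,0,0]},{"claw":1,"linear":[0,0,0],"angular":[0,0,0]}]'
```

```text
t: 13.87
eef_pos: [0.4485, 0.1613, -0.0137]
ee_rot: [[0.913, 0.409, 0.0], [0.409, -0.913, -0.0], [0.0, 0.0, -1.0]]
contact_force: [0.1, -0.5, 0.4]
finger_gap: 0.181
finger_force: 30.0
t: 14.28
eef_pos: [0.4498, 0.1617, 0.0594]
ee_rot: [[0.913, 0.408, 0.004], [0.408, -0.913, 0.002], [0.005, 0.0, -1.0]]
contact_force: [-0.4, 0.8, -0.9]
finger_gap: 0.18
finger_force: 30.0
```

```bash
python3 -m pendant '[{"claw":1,"linear":[0,0,-1.5],"angular":[0,0,-7.1]},{"claw":1,"linear":[0,0,-1.5],"angular":[0,0,-7.1]},{"claw":1,"linear":[0,0,-1.5],"angular":[0,0,-7.1]},{"claw":1,"linear":[0,0,-1.5],"angular":[0,0,-7.1]},{"claw":1,"linear":[0,0,0],"angular":[0,0,-7.1]}]'|grep -E "eef|force|^t"
python3 -m pendant '[{"claw":1,"linear":[0,0,0],"angular":[0,0,-7.1]},{"claw":1,"linear":[0,0,0],"angular":[0,0,-7.1]},{"claw":1,"linear":[0,0,0],"angular":[0,0,-7.1]},{"claw":1,"linear":[0,0,0],"angular":[0,0,-7.1]},{"claw":1,"linear":[0,0,0],"angular":[0,0,-7.1]}]'|grep -E "eef|force|^t"
python3 -m pendant '[{"claw":1,"linear":[0,0,0],"angular":[0,0,0]},{"claw":1,"linear":[0,0,0],"angular":[0,0,0]}]'
python3 - <<'E'
from m import *
s=env.observe(); R=np.array(s['ee_rot']); print(np.degrees(np.arctan2(R[1,0],R[0,0])),s['q'],R.T@(np.array([.5058,-.0585,.12])-s['eef_pos'])*100)
E
```

```text
t: 14.7
eef_pos: [0.4493, 0.1615, 0.1181]
contact_force: [0.4, -0.1, -3.6]
finger_force: 30.0
t: 15.12
eef_pos: [0.4478, 0.1609, 0.1158]
contact_force: [0.0, -0.2, -2.3]
finger_force: 30.0
t: 15.28
eef_pos: [0.4479, 0.1609, 0.1158]
ee_rot: [[-0.086, 0.996, -0.001], [0.996, 0.086, -0.0], [-0.0, -0.001, -1.0]]
contact_force: [-0.6, 0.9, -3.3]
finger_gap: 0.186
finger_force: 30.0
94.9206998127632 [-0.1744  0.7007 -0.4284  2.0914  0.6224  0.4765 -0.9924] [-22.3594   3.8859  -0.424 ]
```

```bash
python3 -m pendant '[{"claw":1,"linear":[-2,0.3,0],"angular":[0,0,-0.6]},{"claw":1,"linear":[-3.4,0.6,0],"angular":[0,0,0]},{"claw":1,"linear":[-3.4,0.6,0],"angular":[0,0,0]},{"claw":1,"linear":[-3.4,0.6,0],"angular":[0,0,0]},{"claw":1,"linear":[-3.4,0.6,0],"angular":[0,0,0]}]'|grep -E "eef|force|^t"
python3 -m pendant '[{"claw":1,"linear":[-3.4,0.6,0],"angular":[0,0,0]},{"claw":1,"linear":[-2.0,0.4,0],"angular":[0,0,0]},{"claw":1,"linear":[-1.4,0.2,1.5],"angular":[0,0,0]},{"claw":1,"linear":[0,0,1.5],"angular":[0,0,0]},{"claw":1,"linear":[0,0,0],"angular":[0,0,0]}]'
python3 - <<'E'
from st import *
snap('side','side6'); s=env.observe(); R=np.array(s['ee_rot']); print(s['eef_pos'],np.degrees(np.arctan2(R[1,0],R[0,0])))
cyl('side','side6',(260,130,350,240),.05,.15)
p,d=load('side6'); W=world('side',d); c=p.astype(int)
w=W[130:240,260:350]; m=(c[130:240,260:350,0]-c[130:240,260:350,2]>40)&(w[...,2]>.05)&(w[...,2]<.15); L=(w[m]-s['eef_pos'])@R*1000; print(np.percentile(L,[1,5,50,95,99],axis=0))
stand('side','side6',(268,150,355,245),(322,206),.048,.06)
crop('side6',250,130,370,250,5,'c7')
E
```

```text
t: 15.7
eef_pos: [0.4906, 0.0072, 0.116]
contact_force: [0.9, 0.9, -2.7]
finger_force: 30.0
t: 16.12
eef_pos: [0.5076, -0.0594, 0.084]
ee_rot: [[-0.094, 0.996, -0.004], [0.996, 0.094, -0.001], [-0.001, -0.005, -1.0]]
contact_force: [-0.3, 0.3, -3.4]
finger_gap: 0.18
finger_force: 30.0
[ 0.508  -0.058   0.0851] 95.57094699332592
side6 112 c [519.6111 -63.9644] size (24.021156311035156, 89.23758697509766) yaw 125.64868 ztop 131.73918192994702
[[-10.2662 -11.7967 -47.1054]
 [  5.2275 -11.0911 -46.5836]
 [ 24.3223  -5.6706 -40.3591]
 [ 32.539    9.1403 -19.5363]
 [ 32.9149  14.694  -15.4157]]
side6 pad 311 [ 0.4633 -0.0511  0.1814]
 plane n 1768 [-0.0139 -0.0009  0.9999] tilt 0.013924781167495638 yaw -176.133619371982 k [0.0139 0.0009 0.0454]
 stops [[ 0.5039 -0.122   0.0656]
 [ 0.499   0.0058  0.066 ]]
 box ((571.715087890625, -65.73165130615234), (192.1725311279297, 323.2071228027344), 84.7989501953125)
```

View pics/c7.png

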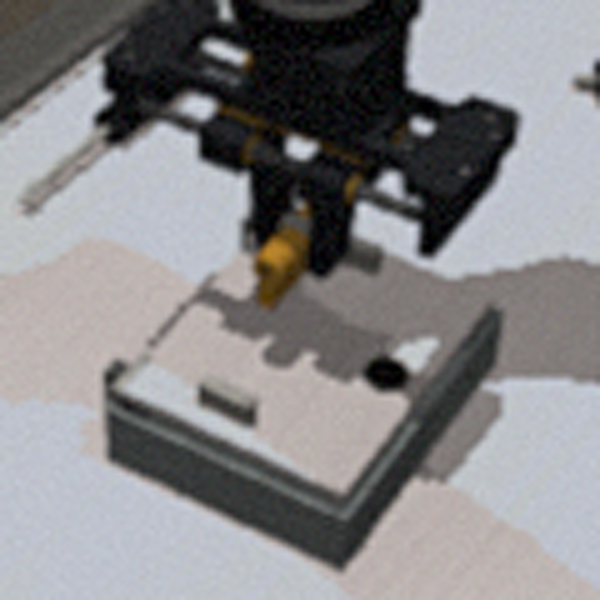

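```bash
python3 - <<'E'
from m import *
p,d=load('side6'); W=world('side',d); c=p.astype(int); s=env.observe(); R=np.array(s['ee_rot']); print(s['eef_pos'])
w=W[130:240,260:350]; m=(c[130:240,260:350,0]-c[130:240,260:350,2]>40)&(w[...,2]>.05)&(w[...,2]<.15); L=(w[m]-s['eef_pos'])@R*1000
f=L[L[:,0]>28]; print(len(f)); 
for z in range(-52,-8,4):
    g=f[(f[:,2]>z)&(f[:,2]<=z+4)]
    if len(g): print(z,len(g),g[:,1].min(),g[:,1].max(),g[:,0].max(),g[:,0].mean())
# +y stop in stand frame
O=np.array([.4958,-.0595]);a=np.radians(5.5); Q=np.array([[np.cos(a),np.sin(a)],[-np.sin(a),np.cos(a)]])
S=W.copy(); xy=(W[...,:2]-O)@Q.T*1000
for sy in(1,-1):
    k=(W[...,2]>.061)&(W[...,2]<.070)&(abs(xy[...,1]-sy*64)<12)&(abs(xy[...,0]-10)<25); print(sy,k.sum(),np.percentile(xy[k],[3,50,97],axis=0))
E
```

```text
[ 0.508  -0.058   0.0851]
44
-48 7 -10.51400710715938 0.8533581916867189 33.535784224922594 30.67181418079887
-44 6 -12.40252890120417 2.1998657365596097 32.76508707649254 31.010367685204212
-40 8 -10.959921173317793 2.8331940780041838 32.68641626580825 31.24104379272718
-36 6 -10.823749807401613 2.207770344658682 32.08517056196772 31.324955935933563
-32 3 -8.396762498008394 -1.2382453664285809 32.531128377198286 31.437010039714
-28 6 -8.303024073795601 0.09917018657698254 32.18909045106686 30.54388426120885
-24 3 -7.940655450953644 -2.7294347564020036 30.138242522759647 29.772162206779594
-20 4 -5.705183970386566 0.056070467480155824 32.93338714796204 30.9888688645098
-16 1 0.13274906242357876 0.13274906242357876 29.708103766984703 29.708103766984703
1 48 [[-4.864  58.7316]
 [ 9.2219 65.5037]
 [23.2979 68.7628]]
-1 23 [[ -4.9334 -68.732 ]
 [  0.8228 -63.1314]
 [ 10.6787 -58.062 ]]
```

```bash
python3 -m pendant '[{"claw":1,"linear":[-0.1,0.1,1.0],"angular":[0,0,0]},{"claw":1,"linear":[0,0,1.2],"angular":[0,0,0]},{"claw":1,"linear":[0,0,1.0],"angular":[0,0,0]},{"claw":1,"linear":[0,0,0.6],"angular":[0,0,0]},{"claw":1,"linear":[0,0,0],"angular":[0,0,0]}]'|grep -E "eef|contact|^t"
python3 -m pendant '[{"claw":1,"linear":[0,0,0.3],"angular":[0,0,0]},{"claw":1,"linear":[0,0,0],"angular":[0,0,0]},{"claw":1,"linear":[0,0,0],"angular":[0,0,0]}]'
python3 - <<'E'
from m import *
snap('side','side7'); p,d=load('side7'); W=world('side',d); c=p.astype(int)
O=np.array([.4958,-.0595]);a=np.radians(5.5); Q=np.array([[np.cos(a),np.sin(a)],[-np.sin(a),np.cos(a)]])
w=W[130:240,260:350]; m=(c[130:240,260:350,0]-c[130:240,260:350,2]>25)&(w[...,2]>.052)&(w[...,2]<.10); L=np.c_[(w[m][:,:2]-O)@Q.T,w[m][:,2]]*1000
L=L[abs(L[:,0]-10)<18]; f=L[L[:,1]>26]; print(np.percentile(f,[2,50,98],axis=0))
crop('side7',270,150,350,230,7,'c8')
E
```

```text
t: 16.58
eef_pos: [0.5098, -0.058, 0.0472]
contact_force: [0.9, -0.6, -1.6]
t: 16.83
eef_pos: [0.5107, -0.0585, 0.0455]
ee_rot: [[-0.1, 0.995, 0.001], [0.995, 0.1, -0.0], [-0.0, 0.001, -1.0]]
contact_force: [0.1, -1.0, -2.0]
finger_gap: 0.184
finger_force: 30.0
[[ 3.2828 26.5557 64.0405]
 [10.4331 31.9241 81.9348]
 [16.898  34.5264 93.4471]]
```

View pics/c8.png

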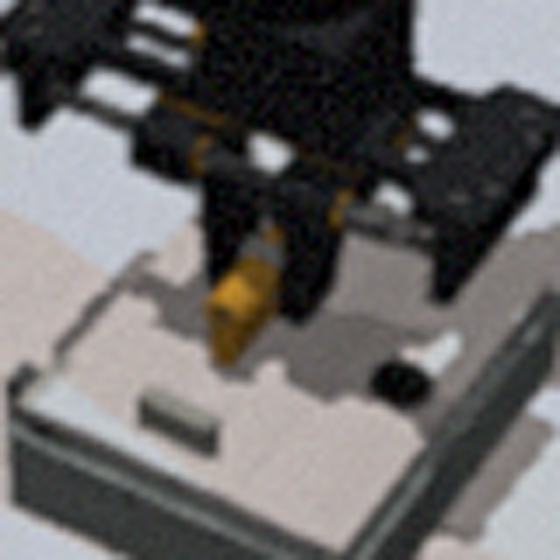

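```bash
python3 -m pendant '[{"claw":1,"linear":[-0.12,0,0.2],"angular":[0,0,0]},{"claw":1,"linear":[0,0,0.2],"angular":[0,0,0]},{"claw":1,"linear":[0,0,0],"angular":[0,0,0]},{"claw":1,"linear":[0,0,0],"angular":[0,0,0]}]'|grep -E "eef|contact|^t"
python3 -m pendant '[{"claw":1,"linear":[0,0,0.1],"angular":[0,0,0]},{"claw":1,"linear":[0,0,0],"angular":[0,0,0]}]'|grep -E "eef|contact|^t"
python3 -m pendant '[{"claw":1,"linear":[0,0,0.05],"angular":[0,0,0]},{"claw":1,"linear":[0,0,0],"angular":[0,0,0]}]'|grep -E "eef|contact|^t"
```

```text
t: 17.22
eef_pos: [0.5105, -0.0599, 0.0412]
contact_force: [-0.9, 0.4, -2.4]
t: 17.38
eef_pos: [0.5106, -0.0598, 0.0402]
contact_force: [-0.1, -0.2, -2.2]
t: 17.55
eef_pos: [0.5106, -0.0598, 0.0397]
contact_force: [0.3, -0.4, -2.1]
```

```bash
python3 -m pendant '[{"claw":1,"linear":[0,0,0.05],"angular":[0,0,0]},{"claw":1,"linear":[0,0,0],"angular":[0,0,0]}]'|grep -E "eef|contact|^t"
```

```text
t: 17.72
eef_pos: [0.5106, -0.0598, 0.0392]
contact_force: [-0.3, -0.7, -2.8]
```

```bash
python3 -m pendant '[{"claw":1,"linear":[0,0,0.04],"angular":[0,0,0]},{"claw":1,"linear":[0,0,0],"angular":[0,0,0]}]'|grep -E "eef|contact|^t"
```

```text
t: 17.88
eef_pos: [0.5106, -0.0598, 0.0388]
contact_force: [-0.1, -0.1, -1.9]
```

```bash
python3 -m pendant '[{"claw":1,"linear":[0,0,0.04],"angular":[0,0,0]},{"claw":1,"linear":[0,0,0],"angular":[0,0,0]}]'|grep -E "eef|contact|^t"
```

```text
t: 18.05
eef_pos: [0.5107, -0.0599, 0.0385]
contact_force: [0.2, -0.1, -0.9]
```

```bash
python3 -m pendant '[{"claw":1,"linear":[0,0,0.04],"angular":[0,0,0]},{"claw":1,"linear":[0,0,0],"angular":[0,0,0]}]'|grep -E "eef|contact|^t"
```

```text
t: 18.22
eef_pos: [0.5107, -0.0599, 0.0384]
contact_force: [-0.5, -0.2, 2.8]
```

Contact with the plate. I release and lift straight up.

```bash
python3 -m pendant '[{"claw":0.55,"linear":[0,0,0],"angular":[0,0,0]},{"claw":0.45,"linear":[0,0,0],"angular":[0,0,0]},{"claw":0.2,"linear":[0,0,0],"angular":[0,0,0]},{"claw":0.2,"linear":[0,0,0],"angular":[0,0,0]},{"claw":0.2,"linear":[0,0,0],"angular":[0,0,0]}]'|grep -E "eef|contact|^t|gap"
python3 -m pendant '[{"claw":0.2,"linear":[0,0,-1],"angular":[0,0,0]},{"claw":0.2,"linear":[0,0,-2],"angular":[0,0,0]},{"claw":0.2,"linear":[0,0,-3],"angular":[0,0,0]},{"claw":0.2,"linear":[0,0,-4],"angular":[0,0,0]},{"claw":0.2,"linear":[0,0,-4],"angular":[0,0,0]}]'|grep -E "eef|contact|^t|gap"
python3 -m pendant '[{"claw":0.2,"linear":[0,-3.5,-1],"angular":[0,0,0]},{"claw":0.2,"linear":[-3,-2,0],"angular":[0,0,0]},{"claw":0.2,"linear":[-4,0,0],"angular":[0,0,0]},{"claw":0.2,"linear":[-4,0,0],"angular":[0,0,0]},{"claw":0.2,"linear":[-4,0,0],"angular":[0,0,0]}]'|grep -E "eef|contact|^t|gap"
python3 - <<'E'
from m import *
O=np.array([.4958,-.0595]);a=np.radians(5.5); Q=np.array([[np.cos(a),np.sin(a)],[-np.sin(a),np.cos(a)]])
for n,b in(('side',(265,140,350,230)),('top',(275,180,345,240))):
    snap(n,n+'8'); cyl(n,n+'8',b,.065,.1)
    p,d=load(n+'8'); W=world(n,d); xy=(W[...,:2]-O)@Q.T*1000
    for sy in(1,-1):
        k=(W[...,2]>.061)&(W[...,2]<.072)&(abs(xy[...,1]-sy*64)<12)&(abs(xy[...,0]-10)<25); print(sy,k.sum(),np.percentile(xy[k],[3,50,97],axis=0))
    c=p.astype(int); m=(c[...,0]-c[...,2]>30)&(W[...,2]>.06)&(W[...,2]<.1)&(abs(xy[...,0]-10)<30)&(abs(xy[...,1])<50); print('brass',np.percentile(xy[m],[2,50,98],axis=0))
A=[cv2.resize(load(t)[0][v:v+100,u:u+100,::-1],None,fx=4,fy=4,interpolation=cv2.INTER_CUBIC) for t,u,v in(('side8',260,145),('top8',260,165))]
cv2.imwrite('pics/c9.png',np.hstack(A))
E
```

```text
t: 18.63
eef_pos: [0.5106, -0.0598, 0.038]
contact_force: [-1.1, 0.7, 0.8]
finger_gap: 0.398
t: 19.05
eef_pos: [0.5095, -0.0596, 0.1797]
contact_force: [0.7, -0.9, -0.3]
finger_gap: 0.399
t: 19.47
eef_pos: [0.4703, -0.2162, 0.1893]
contact_force: [0.5, 0.0, 0.0]
finger_gap: 0.397
side8 131 c [506.3802 -58.0308] size (16.226001739501953, 65.15829467773438) yaw 93.39776 ztop 86.98547777682505
1 50 [[-5.2715 59.8476]
 [ 9.0617 64.9199]
 [24.249  69.0126]]
-1 42 [[ -4.5227 -69.1617]
 [  9.4311 -62.97  ]
 [ 23.0217 -58.6287]]
brass [[  3.3879 -29.7136]
 [  8.7055  12.739 ]
 [ 17.925   32.5586]]
top8 85 c [508.7462 -57.2837] size (13.479324340820312, 58.13015365600586) yaw 96.52445 ztop 87.91466819977401
1 30 [[-3.0689 60.3272]
 [12.7267 63.9205]
 [25.7971 67.5496]]
-1 30 [[ -0.6175 -67.5048]
 [ 12.6954 -63.6003]
 [ 26.155  -60.056 ]]
brass [[  6.3698 -27.6111]
 [ 12.3358   6.7233]
 [ 20.0037  29.6108]]
```

View pics/c9.png

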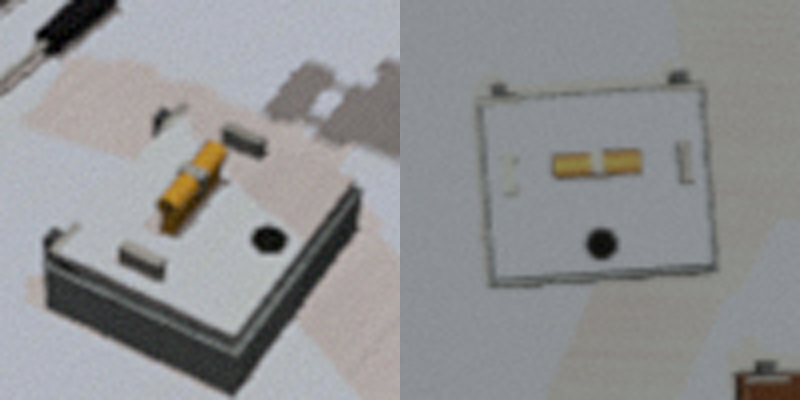

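The cylinder stands upright between the stops, at side crop (190,185) and top crop (597,165). It is centred to within about 1 mm and in line with the stops, the plate is level, and the robot is clear.

```bash
python3 -c "
from rig import workorder
print(workorder.hand_in())"
```

```text
the job is handed in; nothing more can be done
None
```

The job is handed in: the plate is latched about level, pressed to about 22 N, and the long cylinder stands upright on it, about 1 mm off centre and in line between the stops; I didn't re-measure the other items at the end, but the arm made no unexpected contact.

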